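Take a bore depth with a twist-lock depth gauge

TASK

Pick up the depth gauge by its knob and set it flat in the locating nest on top of the bored block. Push the knob down until you feel the gauge's sprung foot bear gently on the bottom of the bore - pushed in a little, never forced hard - and, keeping it there, turn the knob clockwise to lock the stem at that depth. Let go and leave the gauge standing locked in the nest, foot still on the bottom, and leave the other things alone.

Things in the scene. Friction and masses are not known exactly. Their poses are not given: they have to be found in the camera images.
- gauge: depth gauge, loose, about 0.9 kg: steel beam 34 x 100 x 14 mm (x, y, z), on its middle an upright round sleeve 26 mm across, its top 66 mm up; from that a steel stem rises to a black bar-shaped knob, top at 140 mm while the stem is up. Origin at the centre of the beam's underside, z up, y along the beam; it fits the nest either way round. Lifted by the knob it hangs stem up; swings if moved fast.
- knob_center (a point): centre of the knob's bar, 12 mm thick (x), 34 long (y), 22 high (z); pinch it across the 12 mm from above. On the gauge's axis, 129 mm above its underside with the stem up. y axis along the bar (along the beam when the lock reads 0). A spring holds the stem up: pushing down takes 2 to 3 N at first and 0.04 N more per mm of its 45 mm stroke; let go unlocked, it springs up.
- lock_knob (a joint): turn of the knob on the gauge, rad: starts loose at 0 to 0.15, grows clockwise seen from above, end stop at 1.25. From about 0.7 an eccentric inside grips the sleeve: it drags with up to about 0.2 N m, holds the stem where it is, and stays when let go. Locked above 0.95.
- feeler: the foot of the stem, a rod 6 mm across; origin at its lower end, z up. With the stem up it sits 3 mm inside the beam's underside; pushed down it comes out of the middle of the beam. It is sprung in the stem: it starts to give at 2 N, then 0.8 N per mm, and is hard against its stop after 4 mm (5.2 N).
- block: aluminium block fixed to the worktop, 70 x 130 x 50 mm (x, y, z), with a small flange at its foot; origin at the centre of its underside, z up. On its top, steel rails 11 mm high, bevelled inside at the top, make a nest for the gauge's beam, 39 mm (x) by 105 mm (y) at its floor.
- bore_mouth (a point): centre of the bore's mouth on the block's top face, in the middle of the nest, 50 mm above the block's underside; axes as the block's. The bore is blind and 14 mm wide; its depth is not known, anything from 12 to 38 mm below the top face.
- weight_c: small slotted turned weight, 36 x 36 x 34 mm, bystander by the block; origin at the centre of its underside
- die_pin: brass pin 11 x 60 x 11 mm lying by the block, bystander; origin at the centre of its underside
- calliper: steel calliper 71 x 200 x 12 mm, bystander; origin at the centre of its underside
- timer: flat bench timer 62 x 62 x 19 mm, bystander; origin at the centre of its underside
- weight_b: slotted turned weight 48 x 48 x 40 mm, bystander; origin at the centre of its underside
- spanner: open spanner 32 x 206 x 6 mm, bystander; origin at the centre of its underside

How it is judged:
By the outcome, as a careful person would: the job done as asked, in the order asked, and still so for the second after the job is handed in, with the robot touching nothing.
It also fails if it takes over 59 s, if anything falls off the work surface, if the arm or the gripper's body presses on something with over 40 N, if the wrist force passes 120 N, or if a joint passes its speed limit or range.

ROBOT

A 6-joint arm with a two-finger parallel gripper is mounted at the origin on a cart in front of the work surface, level with it; the furniture and walls round the work are solid. World frame = base frame: x ahead of the robot, y to its left, z up, the work surface at z = 0. Lengths are in mm, angles in rad, forces in N, time in s.
With the tool pointing down it reaches from about 275 to 1000 mm from the base axis. Payload 8.4 kg.
Tool frame: the origin (TCP) lies midway between the tips of the shut fingers; the grasp point (between the pads) lies 19 mm behind it; z points along the fingers, y is the line along which they close (so a half turn about z gives the same grasp; the last joint's range is limited). The gripper opens to 85 mm and grips with 20 to 120 N. Pads are 22 mm wide; open, the fingers measure 114 mm over their backs; the gripper's body (76 mm by 85 mm) begins 54 mm behind the grasp point. The pads swing forward as they close: fully open they stand 13 mm farther back than shut.
Start: joints at [1.336, 0.353, 1.633, -0, 1.155, -0.002], TCP at [144.188, 608.143, 231.281] pointing down, gripper open.
Joint ranges: [-2.63, 2.63], [-0.92, 2.1], [0.06, 2.66], [-1.3, 4.44], [0, 2.69], [-3.02, 3.02]. Speed limits (rad/s): [2.22, 2.22, 2.79, 3.14, 3.14, 3.14].

INTERFACE

Orientations are given as [roll, pitch, yaw] about the fixed x, y, z axes, in that order (R = Rz(yaw) Ry(pitch) Rx(roll)).
In Python, from rig import telemetry, optics, r gives the robot as it stands.
- The arm moves only by the tool play_rows, never from a script. Its arguments are lists of equal length, an entry for each row: "dp": the shift along the tool's x, y, z in units of 40 mm (1.0 is 40 mm), a list of three; "rot": the turn, a rotation vector about the tool's x, y, z in units of 6 degrees (1.0 is 6 degrees), a list of three. In form: {"dp": [[tx, ty, tz], ...], "rot": [[ax, ay, az], ...]}. A call has 1 to 5 rows; each row is the pose to reach, as a shift and turn from the pose commanded when the call began, along the tool's axes at that moment; what a row does not reach only later rows make up. A row lasts 1/12 s, in which the tool goes at most 41.7 mm and 7.16 degrees, less where a joint would pass 70% of its speed; a pose out of reach is approached as far as the arm can. A call with a gripper value outside its range is refused whole. "fingers" is the opening, from 0 (shut) to 1 (fully open), set as the call begins (left out, the last holds). The fingers move at their own pace and stop on an object; "grip_force" is the grip in N (left out, the last holds). Time passes only in rows, so rows that repeat a pose let the fingers close. It gives the time, the measured TCP pose, the force, the opening and the grip force at its end, in the units of the state.
- telemetry.sense(): the state, without advancing time (a new reading comes with each control period).
- optics.grab_frame(name): name is "scene" or "top" or "wrist"; returns a dict with "color" (420x560x3 uint8, red, green, blue), "mtx" (3x3 intrinsics, pixels), "R" (3x3) and "t" (3): a world point X has camera coordinates R X + t; the wrist camera has in their place "mount" (4x4, takes a point from camera to tool coordinates, whose origin is the TCP and whose axes are the flange's). Camera axes: x right, y down, z forward; pixel columns grow to the right and rows downward; lengths in mm; the calibration is good to about 2 mm. The wrist camera is an equidistant fisheye: a pixel r from the principal point sees the ray r / f radians off the axis. A picture is of the moment at which its call begins: read the wrist's pose just before it. There is no depth.
- r.sign_off(): hands the job in; it is judged then, once.
The state is a dict: "clock": time; "qpos": joint angles; "qvel": joint speeds; "joint_efforts": joint torques, N m; "eef_pos": TCP position; "tcp_rot": TCP orientation; "contact_force": force on the tool from outside, world axes, zero at the start; "wrist_torque": the same for the moment, N m; "opening": opening from 0.0 (shut) to 1.0 (fully open); "grasp_force": force on a finger pad.
Only numpy, scipy, OpenCV 4.12 (cv2) and the standard library are available. Lean on these libraries where they do the work, as an engineer would, in place of code of your own. Each camera call takes 0.05 s, during which the arm holds its last target. There are 200 camera calls.

## Working session

There is one attempt and no reset: what is moved stays moved. The work goes in short steps, Python scripts to look and compute and a tool call to move; the robot and the scene stay as the last step left them, time stands still between calls to the robot, and variables do not carry over. Pictures are saved under pics/ and viewed, at most 10 in all, crops included, and the job is handed in when it is done.

Besides the shell and the picture viewer there is one more tool, called as name(argument=value, ...) on one line, values as JSON. play_rows: Moves the arm, as the interface text tells. Its arguments: {"type":"object","properties":{"dp":{"type":"array"},"rot":{"type":"array"},"fingers":{"type":"number"},"grip_force":{"type":"number"}},"required":["dp","rot"]}

```bash
mkdir -p pics
python3 - <<'E'
from rig import telemetry, optics, r
import cv2,numpy as np
print(telemetry.sense())
for n in ("scene","top"):
    f=optics.grab_frame(n); cv2.imwrite(f"pics/{n}0.png",f["color"][:,:,::-1]); print(n,f["mtx"],f["R"],f["t"])
    np.savez(f"{n}0.npz",**f)
E
```

```text
{'clock': 0.0, 'qpos': array([ 1.33562059e+00,  3.53603970e-01,  1.63413166e+00,  8.15738690e-06,
        1.15524308e+00, -2.39842986e-03]), 'qvel': array([-5.72501817e-04, -2.53569722e-04,  5.42898638e-05, -1.15416998e-03,
        1.09853493e-03,  5.10104469e-04]), 'joint_efforts': array([-5.13411269e-04, -6.05244684e+01, -3.42069697e+01, -7.66522317e-05,
        9.20607214e-03, -2.70079681e-05]), 'eef_pos': array([144.05866279, 607.67096642, 230.59035115]), 'tcp_rot': array([-3.14020662e+00, -1.07828989e-05,  2.90881204e+00]), 'contact_force': array([0.22847493, 0.46329323, 0.16609533]), 'wrist_torque': array([-0.01782144, -0.01705427, -0.0162929 ]), 'grasp_force': 0.0, 'opening': 0.9998595801022871}
scene [[490.52733224   0.         293.82467652]
 [  0.         490.52733224 204.78502219]
 [  0.           0.           1.        ]] [[ 0.80753386 -0.58950803 -0.01921814]
 [-0.27042236 -0.34108646 -0.90029538]
 [ 0.52417631  0.73221602 -0.43485502]] [-451.35483014  229.05559976 1416.27453025]
top [[461.59075225   0.         276.38391833]
 [  0.         461.59075225 210.21852473]
 [  0.           0.           1.        ]] [[-0.06760404 -0.99769648 -0.00560665]
 [-0.97530353  0.06726892 -0.21037567]
 [ 0.21026822 -0.00875406 -0.97760454]] [  16.2506956   554.86160979 1312.43573776]
```

View pics/scene0.png

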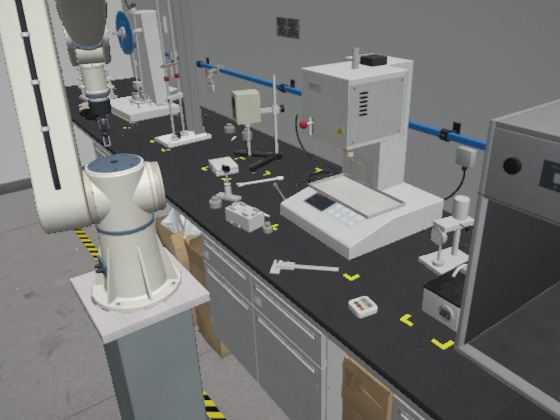

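View pics/top0.png

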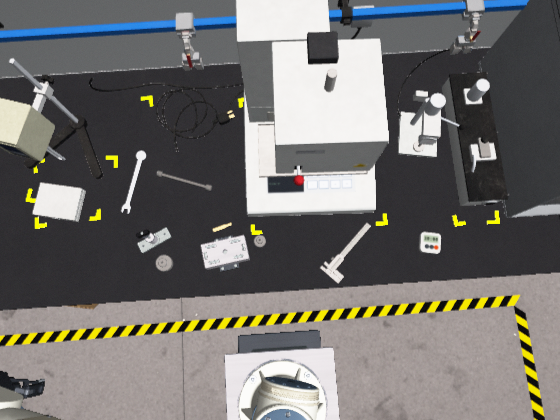

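The top view shows the gauge near (153,240) with its knob near (143,234), the block near (224,251), weight_b at (164,263), weight_c at (260,241) and the pin at (222,227). The scene view agrees, with the gauge near (227,185) and the block near (245,216). I'll enlarge both.

```bash
cat > h.py <<'E'
import numpy as np
def ray(f,u,v):
    d=f["R"].T@np.linalg.inv(f["mtx"])@np.array([u,v,1.]); return -f["R"].T@f["t"], d/np.linalg.norm(d)
def onz(f,u,v,z):
    c,d=ray(f,u,v); return c+d*(z-c[2])/d[2]
def proj(f,X):
    p=f["mtx"]@(f["R"]@np.asarray(X,float)+f["t"]); return p[:2]/p[2]
E
python3 - <<'E'
import cv2,numpy as np
from h import *
t=cv2.imread("pics/top0.png")[215:285,120:280]; s=cv2.imread("pics/scene0.png")[155:240,195:295]
a=cv2.resize(t,(800,350),interpolation=cv2.INTER_CUBIC)
cv2.imwrite("pics/c1.png",a); cv2.imwrite("pics/c2.png",cv2.resize(s,(700,595),interpolation=cv2.INTER_CUBIC))
f=np.load("top0.npz")
for n,u,v,z in [("knob",143,233,135),("beam",154,240,14),("block",224,251,61),("wb",164,263,40),("wc",260,241,34)]: print(n,onz(f,u,v,z).round())
E
```

```text
knob [499. 353. 135.]
beam [498. 355.  14.]
block [444. 139.  61.]
wb [423. 319.  40.]
wc [470.  33.  34.]
```

View pics/c1.png

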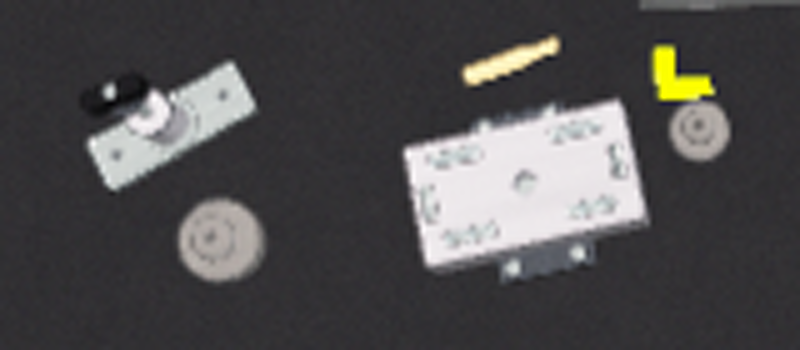

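View pics/c2.png

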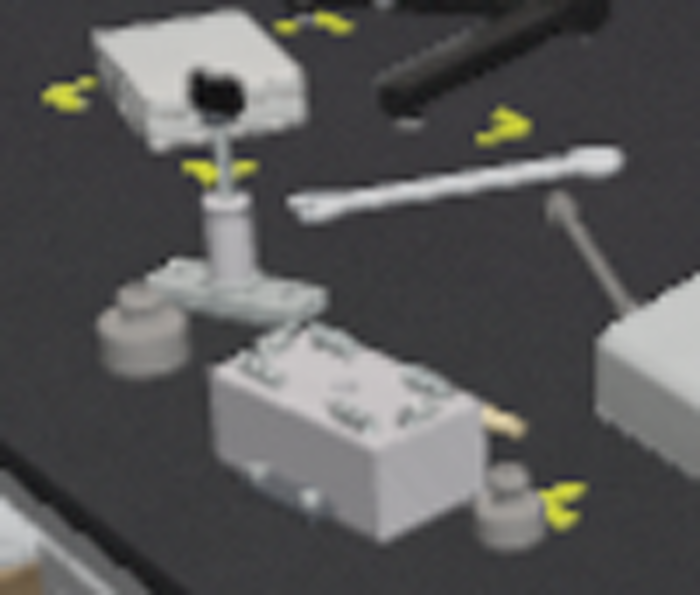

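The first crop shows the beam corners at about (88,142), (232,60), (257,105) and (112,192), and the knob bar's centre at (113,93). The block's top corners are at (403,147), (620,98), (648,222) and (428,268), with the bore at (525,182). The second crop shows weight_b standing beside the gauge.

Run:
```python
import numpy as np
from h import *
f=np.load("top0.npz")
P=lambda x,y,z:onz(f,120+(x+.5)/5-.5,215+(y+.5)/5-.5,z)
g=np.array([P(x,y,14) for x,y in [(88,142),(232,60),(257,105),(112,192)]])
b=np.array([P(x,y,50) for x,y in [(403,147),(620,98),(648,222),(428,268)]])
for n,q in(("gauge",g),("block",b)):
    d=(q[0]-q[1])+(q[3]-q[2]); print(n,q.mean(0).round(1),"yaw of y axis",np.arctan2(d[1],d[0])-np.pi/2,np.linalg.norm(d)/2,np.linalg.norm(q[0]-q[3]))
k=[P(80,100,135),P(148,84,135)]; d=k[0]-k[1]; print("knob",P(113,93,138).round(1),np.arctan2(d[1],d[0])-np.pi/2)
print("bore",P(525,182,50).round(1))
f=np.load("scene0.npz")
print("scene knob",onz(f,195+217/7,155+95/7,129).round(1),"bore",onz(f,195+349/7,155+385/7,50).round(1))
```

```text
gauge [499.2 354.3  14. ] yaw of y axis 0.47886029353826975 99.41772817893262 34.556595806264234
block [444.  138.4  50. ] yaw of y axis 0.14754008297081378 130.77984227083297 73.07498352438171
knob [498.3 354.5 138. ] 0.16821334807528499
bore [444.8 138.3  50. ]
scene knob [493.4 344.9 129. ] bore [444.3 133.5  50. ]
```

play_rows(dp=[[-0.8, -0.33, 0], [-1.7, -0.7, 0], [-2.6, -1.07, 0], [-3.5, -1.44, 0], [-4.4, -1.8, 0]], rot=[[0, 0, 0], [0, 0, 0], [0, 0, 0], [0, 0, 0], [0, 0, 0]])

```text
clock: 0.52
eef_pos: [299.8, 496.0, 231.0]
tcp_rot: [-3.141, -0.0, 2.909]
contact_force: [-0.1, 1.0, 0.4]
opening: 0.999
grasp_force: 0.0
```

play_rows(dp=[[-0.9, -0.37, 0], [-1.8, -0.74, 0], [-2.7, -1.1, 0], [-3.6, -1.48, 0], [-4.5, -1.85, 0]], rot=[[0, 0, 1], [0, 0, 2], [0, 0, 3], [0, 0, 4], [0, 0, 5]])

```text
clock: 0.93
eef_pos: [458.1, 382.4, 231.0]
tcp_rot: [-3.141, -0.0, 2.38]
contact_force: [0.5, 1.8, 0.4]
opening: 1.002
grasp_force: 0.0
```

play_rows(dp=[[-0.4, 0.05, 0], [-0.8, 0.1, 0], [-1.1, 0.15, 0], [-1.1, 0.15, 0], [-1.1, 0.15, 0]], rot=[[0, 0, 1], [0, 0, 2], [0, 0, 3], [0, 0, 4], [0, 0, 4]])

```text
clock: 1.35
eef_pos: [493.5, 357.3, 230.8]
tcp_rot: [-3.141, 0.0, 1.96]
contact_force: [-0.5, 0.5, 0.7]
opening: 1.004
grasp_force: 0.0
```

```bash
cat >> h.py <<'E'
from scipy.spatial.transform import Rotation as Ro
def wshot(name):
    from rig import telemetry, optics
    import cv2
    s=telemetry.sense(); f=optics.grab_frame("wrist")
    cv2.imwrite(f"pics/{name}.png",f["color"][:,:,::-1])
    np.savez(f"{name}.npz",mtx=f["mtx"],mount=f["mount"],p=s["eef_pos"],rpy=s["tcp_rot"])
    print(s["eef_pos"].round(1),s["tcp_rot"].round(4),s["contact_force"].round(2))
def wray(n,u,v):
    f=np.load(n+".npz"); K=f["mtx"]; d=np.array([(u-K[0,2])/K[0,0],(v-K[1,2])/K[1,1]]); t=np.linalg.norm(d)
    d=np.array([*(np.sin(t)*d/t),np.cos(t)]); R=Ro.from_euler("xyz",f["rpy"]).as_matrix(); M=f["mount"]
    return R@M[:3,3]+f["p"], R@M[:3,:3]@d
def wonz(n,u,v,z):
    c,d=wray(n,u,v); return c+d*(z-c[2])/d[2]
def wproj(n,X):
    f=np.load(n+".npz"); K=f["mtx"]; R=Ro.from_euler("xyz",f["rpy"]).as_matrix(); M=f["mount"]
    q=M[:3,:3].T@(R.T@(np.asarray(X,float)-f["p"])-M[:3,3]); r=np.hypot(q[0],q[1]); t=np.arctan2(r,q[2])
    return np.array([K[0,2]+K[0,0]*t*q[0]/r,K[1,2]+K[1,1]*t*q[1]/r])
E
python3 -c "
from h import *
wshot('w1')
f=np.load('w1.npz');print(f['mtx'],f['mount'])
print(wproj('w1',[499,354,140]),wproj('w1',[499,354,14]),wproj('w1',[444,138,50]))"
```

```text
[493.5 357.3 230.8] [-3.1408e+00  2.0000e-04  1.9602e+00] [-0.49  0.5   0.69]
[[325.1922621    0.         282.43969135]
 [  0.         325.1922621  211.26075072]
 [  0.           0.           1.        ]] [[-4.19163116e-04 -9.45386651e-01 -3.25950769e-01  8.41060448e+01]
 [ 9.99999397e-01 -6.54280813e-05 -1.09620244e-03 -2.75250827e-01]
 [ 1.01500882e-03 -3.25951032e-01  9.45386109e-01 -1.42691124e+02]
 [ 0.00000000e+00  0.00000000e+00  0.00000000e+00  1.00000000e+00]]
[288.2637667 222.0661473] [286.57391336 182.44055598] [184.16292525 324.81394713]
```

View pics/w1.png

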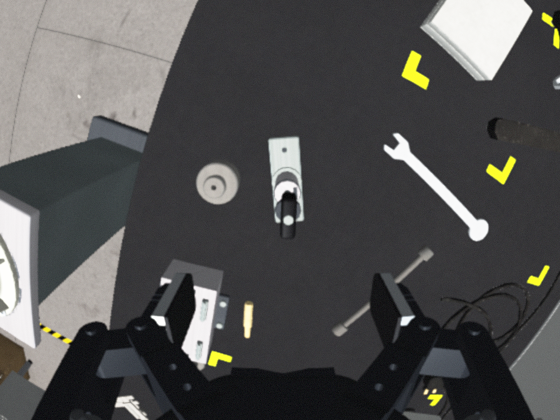

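The wrist view shows the knob bar running from about (287,193) to (288,238), with the beam ends at about (284,137) and (288,222). The knob is nearly parallel to the image's vertical. Next I'll measure it with a mask.

Run:
```python
import cv2
from h import *
im=cv2.imread("pics/w1.png"); g=im.max(2)
print("table",np.median(g[230:260,250:270]),g[215,270:306])
m=(g<28).astype(np.uint8); m[:, :265]=0; m[:,315:]=0; m[:180]=0; m[250:]=0
m=cv2.morphologyEx(m,cv2.MORPH_OPEN,np.ones((3,3)))
n,l,s,c=cv2.connectedComponentsWithStats(m); i=1+s[1:,4].argmax(); print(s[i],c[i])
pts=np.argwhere(l==i)[:,::-1].astype(np.float32); print(cv2.minAreaRect(pts))
for v in range(190,244,6):
    x=pts[pts[:,1]==v][:,0]
    if len(x): print(v,x.min(),x.max())
# beam
b=(g>90).astype(np.uint8); b[:,:262]=0; b[:,312:]=0; b[:125]=0;b[235:]=0
cs,_=cv2.findContours(b,0,1); k=max(cs,key=cv2.contourArea); q=cv2.boxPoints(cv2.minAreaRect(k)); print(q)
print([wonz("w1",*p,14).round(1) for p in q])
cr=im[125:245,230:340]; cv2.imwrite("pics/w1c.png",cv2.resize(cr,(550,600),interpolation=cv2.INTER_CUBIC))
```

```text
table 58.0 [ 56  54  56  62 125 200 154 111 106 101  78  40  34  47  63  84 110 133
 145 129  97  68  46  34  29  34  78 103 117 155 217 229 207 147  75  55]
[283 193  13   8  86] [288.90697674 196.69767442]
((289.0, 196.5), (7.0, 12.0), 90.0)
196 283.0 294.0
[[266.98627 137.83449]
 [298.6828  135.1931 ]
 [305.80005 220.59999]
 [274.10352 223.24138]]
[array([459.5, 392.9,  14. ]), array([490.7, 408.9,  14. ]), array([537.8, 319.8,  14. ]), array([504.4, 302.5,  14. ])]
```

View pics/w1c.png

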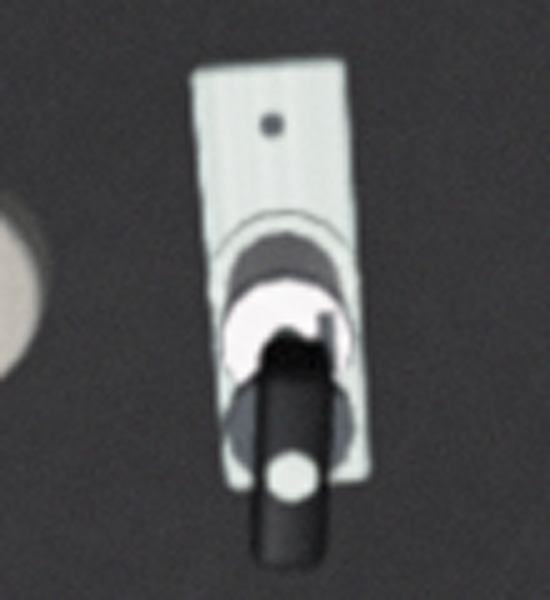

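The crop shows the knob's top-face dot at (291,477), full-frame (288.2,220.4). The bar's left edge runs (258,378)→(252,560) and its right edge (333,378)→(326,560), so it is about 0.12 rad off the beam.

Run:
```python
from h import *
C=lambda x,y,z:wonz("w1",230+(x+.5)/5-.5,125+(y+.5)/5-.5,z)
print("knob",C(291,477,140).round(1))
a,b=(C(258,378,140)+C(333,378,140))/2,(C(252,560,140)+C(326,560,140))/2
d=a-b; print(a,b,np.linalg.norm(d),"knob yaw",np.arctan2(d[1],d[0])-np.pi/2, "width",np.linalg.norm(C(255,470,140)-C(330,470,140)))
q=[C(*p,14) for p in [(193,73),(344,60),(371,473),(231,490)]]
d=q[0]-q[3]+q[1]-q[2]; print("beam",np.mean(q,0),np.arctan2(d[1],d[0])-np.pi/2,np.linalg.norm(d)/2)
```

```text
knob [498.  355.4 140. ]
[492.54489339 370.34842538 140.        ] [503.06990142 342.50098891 140.        ] 29.770043866778746 knob yaw 0.3613566409853446 width 11.488719146585773
beam [498.30664494 355.97273967  14.        ] 0.4681366410752297 97.96829060201598
```

play_rows(dp=[[-0.087, 0.086, 0.5], [-0.087, 0.086, 1.2], [-0.087, 0.086, 1.9], [-0.087, 0.086, 2.5], [-0.087, 0.086, 2.82]], rot=[[0, 0, 0.27], [0, 0, 0.27], [0, 0, 0.27], [0, 0, 0.27], [0, 0, 0.27]], fingers=0.6)

```text
clock: 1.82
eef_pos: [495.6, 355.6, 115.5]
tcp_rot: [-3.138, 0.001, 1.942]
contact_force: [0.1, -0.7, -0.0]
opening: 0.599
grasp_force: 0.0
```

play_rows(dp=[[0, 0, 0], [0, 0, 0], [0, 0, 0], [0, 0, 0], [0, 0, 0]], rot=[[0, 0, 0], [0, 0, 0], [0, 0, 0], [0, 0, 0], [0, 0, 0]], fingers=0.0, grip_force=60)

```text
clock: 2.23
eef_pos: [498.3, 356.9, 120.2]
tcp_rot: [3.139, -0.001, 1.938]
contact_force: [-0.7, 0.8, 3.3]
opening: 0.124
grasp_force: 61.7
```

play_rows(dp=[[0, 0, 0], [0, 0, 0], [0, 0, 0], [0, 0, 0], [0, 0, 0]], rot=[[0, 0, 0], [0, 0, 0], [0, 0, 0], [0, 0, 0], [0, 0, 0]])

```text
clock: 2.65
eef_pos: [498.1, 356.7, 118.9]
tcp_rot: [3.14, -0.001, 1.938]
contact_force: [1.1, 3.5, 2.6]
opening: 0.123
grasp_force: 61.7
```

play_rows(dp=[[0, 0, -0.1], [0, 0, -0.3], [0, 0, -0.55], [0, 0, -0.85], [0, 0, -1.2]], rot=[[0, 0, 0], [0, 0, 0], [0, 0, 0], [0, 0, 0], [0, 0, 0]])

```text
clock: 3.07
eef_pos: [496.8, 355.5, 166.6]
tcp_rot: [-3.139, 0.001, 1.938]
contact_force: [-0.0, 0.4, -9.5]
opening: 0.124
grasp_force: 60.0
```

play_rows(dp=[[0, 0, -0.35], [0, 0, -0.7], [0, 0, -1.0], [0, 0, -1.15], [0, 0, -1.2]], rot=[[0, 0, 0], [0, 0, 0], [0, 0, 0], [0, 0, 0], [0, 0, 0]])

```text
clock: 3.48
eef_pos: [498.0, 356.5, 216.1]
tcp_rot: [3.14, -0.0, 1.938]
contact_force: [0.7, 0.1, -9.0]
opening: 0.123
grasp_force: 60.1
```

play_rows(dp=[[-0.05, -0.03, 0], [-0.2, -0.14, 0], [-0.45, -0.31, 0], [-0.8, -0.56, 0], [-1.2, -0.83, 0]], rot=[[0, 0, 0], [0, 0, 0], [0, 0, 0], [0, 0, 0], [0, 0, 0]])

```text
clock: 3.9
eef_pos: [482.7, 298.1, 213.5]
tcp_rot: [-3.14, 0.0, 1.939]
contact_force: [1.0, -0.6, -8.5]
opening: 0.125
grasp_force: 60.0
```

play_rows(dp=[[-0.43, -0.3, 0], [-0.86, -0.6, 0], [-1.29, -0.9, 0], [-1.72, -1.2, 0], [-2.15, -1.5, 0]], rot=[[0, 0, 0], [0, 0, 0], [0, 0, 0], [0, 0, 0], [0, 0, 0]])

```text
clock: 4.32
eef_pos: [457.2, 195.5, 213.7]
tcp_rot: [-3.14, 0.0, 1.938]
contact_force: [-0.2, -0.8, -8.3]
opening: 0.123
grasp_force: 60.0
```

play_rows(dp=[[-0.4, -0.28, 0], [-0.75, -0.52, 0], [-1.0, -0.7, 0], [-1.18, -0.82, 0], [-1.26, -0.87, 0]], rot=[[0, 0, 0.3], [0, 0, 1.0], [0, 0, 1.9], [0, 0, 2.6], [0, 0, 3.06]])

```text
clock: 4.73
eef_pos: [442.5, 135.8, 213.8]
tcp_rot: [-3.14, 0.001, 1.613]
contact_force: [-0.5, 0.1, -9.1]
opening: 0.122
grasp_force: 60.0
```

play_rows(dp=[[0, 0, 0], [0, 0, 0], [0, 0, 0], [0, 0, 0], [0, 0, 0]], rot=[[0, 0, 0], [0, 0, 0], [0, 0, 0], [0, 0, 0], [0, 0, 0]])

```text
clock: 5.15
eef_pos: [444.2, 138.4, 214.4]
tcp_rot: [-3.141, 0.0, 1.619]
contact_force: [0.5, 0.6, -8.5]
opening: 0.123
grasp_force: 60.0
```

Run:
```python
from h import *
import cv2
from rig import optics
wshot('w2')
print(wproj('w2',[444.5,138.3,50]))
f=optics.grab_frame("top"); np.savez("top1.npz",**f); a=f["color"][:,:,::-1][200:290,180:300]
f=optics.grab_frame("scene"); np.savez("scene1.npz",**f); b=f["color"][:,:,::-1][140:250,190:300]
cv2.imwrite("pics/ts1.png",np.hstack([cv2.resize(a,(400,300),interpolation=2),cv2.resize(b,(300,300),interpolation=2)]))
```

```text
[444.2 138.4 214.4] [-3.1414  0.      1.6188] [ 0.5   0.57 -8.49]
[283.36050658 190.10227124]
```

View pics/w2.png

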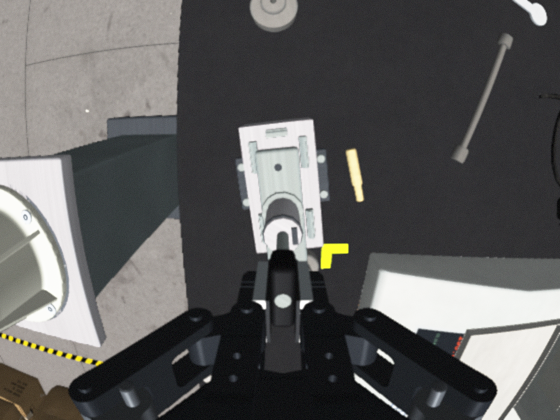

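The wrist view shows the beam hanging over the block. The block's top-face corners are near (239,128), (313,120) and (322,250), and the beam's far end is at (258..303,150). I'll enlarge this to measure.

Run:
```python
import cv2
im=cv2.imread("pics/w2.png")[112:262,228:338]
cv2.imwrite("pics/w2c.png",cv2.resize(im,(440,600),interpolation=cv2.INTER_CUBIC))
```

```text
(no output)
```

View pics/w2c.png

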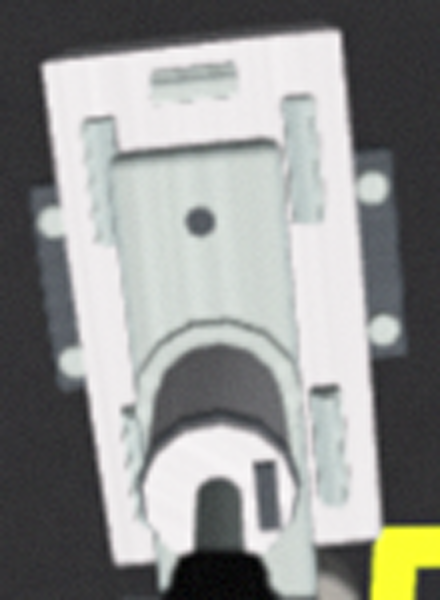

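In the crop the block's top corners are (43,64), (340,31), (381,538) and (115,565). The beam's far corners are (115,155) and (277,142), and its right edge runs down to about (312,590).

Run:
```python
from h import *
C=lambda x,y,z:wonz("w2",228+(x+.5)/4-.5,112+(y+.5)/4-.5,z)
q=np.array([C(*p,50) for p in [(43,64),(340,31),(381,538),(115,565)]])
d=q[0]-q[3]+q[1]-q[2]; print("block",q.mean(0).round(1),np.arctan2(d[1],d[0])-np.pi/2,np.linalg.norm(d)/2,np.linalg.norm(q[0]-q[1]))
# rails, inner-edge tops at z=61: 
zb=109.5
a,b=C(115,155,zb),C(277,142,zb); m=(a+b)/2; print("width",np.linalg.norm(a-b),np.arctan2(*(b-a)[1::-1]))
r=C(312,590,zb)-b; l=C(163,590,zb)-a
for e in (r,l): print("edge yaw",np.arctan2(-e[1],-e[0])-np.pi/2,np.linalg.norm(e))
ex=b-a; y=np.arctan2(ex[1],ex[0]); th=np.arctan2(-r[1],-r[0])-np.pi/2
print("centre",m+50*np.array([np.sin(th),-np.cos(th),0]))
print("bore from top/scene", 444.8,138.3)
```

```text
block [444.  138.7  50. ] 0.15576241890556553 130.39924631106538 70.16166066168856
width 31.102889327301657 0.12676338490835742
edge yaw 0.14012316438526162 95.59807287388882
edge yaw 0.1331053668512272 93.03731114116401
centre [443.83102054 137.718116   109.5       ]
bore from top/scene 444.8 138.3
```

play_rows(dp=[[0, 0, 0.1], [0, 0, 0.3], [0, 0, 0.55], [0, 0, 0.75], [0, 0, 0.82]], rot=[[0, 0, -0.15], [0, 0, -0.15], [0, 0, -0.15], [0, 0, -0.15], [0, 0, -0.15]])

```text
clock: 5.72
eef_pos: [443.1, 137.8, 179.7]
tcp_rot: [-3.139, 0.001, 1.633]
contact_force: [0.2, 0.3, -8.6]
opening: 0.122
grasp_force: 60.0
```

play_rows(dp=[[0, 0, 0.03], [0, 0, 0.09], [0, 0, 0.15], [0, 0, 0.21], [0, 0, 0.27]], rot=[[0, 0, 0], [0, 0, 0], [0, 0, 0], [0, 0, 0], [0, 0, 0]])

```text
clock: 6.13
eef_pos: [444.5, 138.2, 170.9]
tcp_rot: [3.141, -0.0, 1.633]
contact_force: [0.3, -0.3, -8.9]
opening: 0.126
grasp_force: 60.0
```

play_rows(dp=[[0, 0, 0.03], [0, 0, 0.06], [0, 0, 0.08], [0, 0, 0.1], [0, 0, 0.1]], rot=[[0, 0, 0], [0, 0, 0], [0, 0, 0], [0, 0, 0], [0, 0, 0]])

```text
clock: 6.55
eef_pos: [444.6, 138.3, 167.3]
tcp_rot: [3.141, -0.0, 1.633]
contact_force: [-2.5, -0.2, 3.9]
opening: 0.126
grasp_force: 61.7
```

```bash
python3 -c "
from h import *
import cv2
wshot('w3')
im=cv2.imread('pics/w3.png')[112:262,228:338]
cv2.imwrite('pics/w3c.png',cv2.resize(im,(440,600),interpolation=cv2.INTER_CUBIC))"
```

```text
[444.6 138.3 167.3] [ 3.1408e+00 -2.0000e-04  1.6333e+00] [-2.48 -0.16  3.88]
```

View pics/w3c.png

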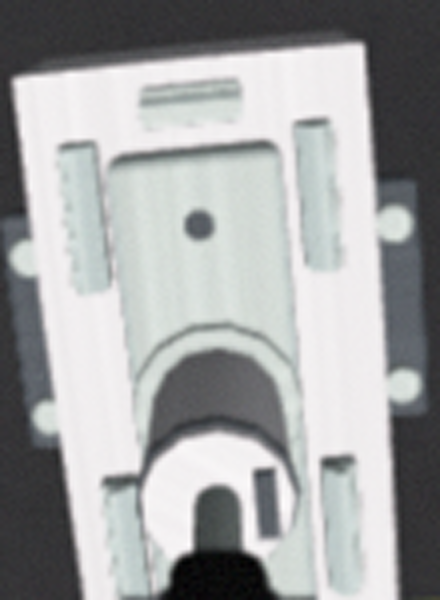

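The gauge sits flat between the rails, with every rail clear of the beam. I'll push down through the certainly free part of the stroke.

play_rows(dp=[[0, 0, 0.06], [0, 0, 0.13], [0, 0, 0.2], [0, 0, 0.25], [0, 0, 0.25]], rot=[[0, 0, 0], [0, 0, 0], [0, 0, 0], [0, 0, 0], [0, 0, 0]])

```text
clock: 7.02
eef_pos: [444.4, 138.2, 156.5]
tcp_rot: [3.142, -0.0, 1.633]
contact_force: [-0.9, 0.0, 2.4]
opening: 0.126
grasp_force: 61.7
```

play_rows(dp=[[0, 0, 0.02], [0, 0, 0.04], [0, 0, 0.05], [0, 0, 0.05], [0, 0, 0.05]], rot=[[0, 0, 0], [0, 0, 0], [0, 0, 0], [0, 0, 0], [0, 0, 0]])

```text
clock: 7.43
eef_pos: [444.4, 138.2, 154.9]
tcp_rot: [3.141, -0.0, 1.633]
contact_force: [-0.1, -0.3, 2.9]
opening: 0.122
grasp_force: 61.7
```

play_rows(dp=[[0, 0, 0.02], [0, 0, 0.04], [0, 0, 0.06], [0, 0, 0.06], [0, 0, 0.06]], rot=[[0, 0, 0], [0, 0, 0], [0, 0, 0], [0, 0, 0], [0, 0, 0]])

```text
clock: 7.85
eef_pos: [444.4, 138.2, 152.4]
tcp_rot: [3.141, -0.0, 1.633]
contact_force: [-0.1, -0.2, 2.8]
opening: 0.127
grasp_force: 61.7
```

play_rows(dp=[[0, 0, 0.02], [0, 0, 0.04], [0, 0, 0.06], [0, 0, 0.06], [0, 0, 0.06]], rot=[[0, 0, 0], [0, 0, 0], [0, 0, 0], [0, 0, 0], [0, 0, 0]])

```text
clock: 8.27
eef_pos: [444.4, 138.2, 150.1]
tcp_rot: [3.141, 0.0, 1.633]
contact_force: [0.4, 0.8, 2.9]
opening: 0.127
grasp_force: 61.7
```

play_rows(dp=[[0, 0, 0.02], [0, 0, 0.04], [0, 0, 0.06], [0, 0, 0.06], [0, 0, 0.06]], rot=[[0, 0, 0], [0, 0, 0], [0, 0, 0], [0, 0, 0], [0, 0, 0]])

```text
clock: 8.68
eef_pos: [444.3, 138.2, 147.6]
tcp_rot: [-3.142, -0.0, 1.633]
contact_force: [-0.7, 0.3, 3.2]
opening: 0.123
grasp_force: 61.7
```

play_rows(dp=[[0, 0, 0.02], [0, 0, 0.04], [0, 0, 0.06], [0, 0, 0.06], [0, 0, 0.06]], rot=[[0, 0, 0], [0, 0, 0], [0, 0, 0], [0, 0, 0], [0, 0, 0]])

```text
clock: 9.1
eef_pos: [444.3, 138.2, 145.2]
tcp_rot: [3.142, 0.0, 1.633]
contact_force: [-0.6, -0.0, 3.5]
opening: 0.126
grasp_force: 61.8
```

play_rows(dp=[[0, 0, 0.02], [0, 0, 0.04], [0, 0, 0.06], [0, 0, 0.06], [0, 0, 0.06]], rot=[[0, 0, 0], [0, 0, 0], [0, 0, 0], [0, 0, 0], [0, 0, 0]])

```text
clock: 9.52
eef_pos: [444.3, 138.2, 142.8]
tcp_rot: [3.142, -0.0, 1.633]
contact_force: [0.5, 0.7, 3.3]
opening: 0.126
grasp_force: 61.8
```

play_rows(dp=[[0, 0, 0.02], [0, 0, 0.04], [0, 0, 0.06], [0, 0, 0.06], [0, 0, 0.06]], rot=[[0, 0, 0], [0, 0, 0], [0, 0, 0], [0, 0, 0], [0, 0, 0]])

```text
clock: 9.93
eef_pos: [444.4, 138.2, 140.6]
tcp_rot: [3.141, -0.0, 1.633]
contact_force: [0.1, 0.1, 5.6]
opening: 0.124
grasp_force: 62.2
```

Contact. I'll press a little further to confirm the foot's 0.8 N/mm.

play_rows(dp=[[0, 0, 0.015], [0, 0, 0.03], [0, 0, 0.04], [0, 0, 0.04], [0, 0, 0.04]], rot=[[0, 0, 0], [0, 0, 0], [0, 0, 0], [0, 0, 0], [0, 0, 0]])

```text
clock: 10.35
eef_pos: [444.4, 138.2, 139.1]
tcp_rot: [3.141, -0.0, 1.633]
contact_force: [-0.6, 0.4, 6.9]
opening: 0.125
grasp_force: 62.4
```

```bash
python3 -c "
from rig import telemetry,optics
for i in range(4): s=telemetry.sense(); print(s['eef_pos'].round(2),s['contact_force'].round(2),s['wrist_torque'].round(2)); optics.grab_frame('top')"
```

```text
[444.37 138.18 139.09] [-0.59  0.38  6.9 ] [0.03 0.13 0.07]
[444.39 138.19 139.1 ] [-0.81  1.08  6.78] [0.03 0.14 0.02]
[444.37 138.21 139.11] [-1.14 -0.41  7.8 ] [0.01 0.17 0.03]
[444.38 138.22 139.12] [-0.72 -0.33  7.07] [-0.02  0.22  0.01]
```

Foot force is about 3.6 N, roughly 2 mm in. Next I'll turn clockwise, about 60° in total.

play_rows(dp=[[0, 0, 0], [0, 0, 0], [0, 0, 0], [0, 0, 0], [0, 0, 0]], rot=[[0, 0, 0.3], [0, 0, 0.9], [0, 0, 1.6], [0, 0, 2.3], [0, 0, 3.0]])

```text
clock: 10.97
eef_pos: [444.7, 138.2, 139.2]
tcp_rot: [3.141, -0.0, 1.316]
contact_force: [-0.4, -0.8, 6.9]
opening: 0.124
grasp_force: 62.2
```

play_rows(dp=[[0, 0, 0], [0, 0, 0], [0, 0, 0], [0, 0, 0], [0, 0, 0]], rot=[[0, 0, 0.6], [0, 0, 1.2], [0, 0, 1.8], [0, 0, 2.3], [0, 0, 2.5]])

```text
clock: 11.38
eef_pos: [444.9, 138.1, 139.3]
tcp_rot: [3.14, -0.001, 1.055]
contact_force: [0.2, -0.8, 8.0]
opening: 0.129
grasp_force: 62.2
```

play_rows(dp=[[0, 0, 0], [0, 0, 0], [0, 0, 0], [0, 0, 0], [0, 0, 0]], rot=[[0, 0, 0.4], [0, 0, 0.9], [0, 0, 1.4], [0, 0, 1.9], [0, 0, 2.4]])

```text
clock: 11.8
eef_pos: [444.8, 138.0, 139.3]
tcp_rot: [3.141, -0.001, 0.804]
contact_force: [-0.5, -0.4, 7.1]
opening: 0.122
grasp_force: 62.3
```

play_rows(dp=[[0, 0, 0], [0, 0, 0], [0, 0, 0], [0, 0, 0], [0, 0, 0]], rot=[[0, 0, 0.5], [0, 0, 1.0], [0, 0, 1.5], [0, 0, 2.0], [0, 0, 2.0]])

```text
clock: 12.22
eef_pos: [444.8, 137.9, 139.2]
tcp_rot: [3.141, -0.001, 0.594]
contact_force: [0.1, -0.3, 7.5]
opening: 0.122
grasp_force: 62.3
```

```bash
python3 -c "
from rig import telemetry,optics
for i in range(3): s=telemetry.sense(); print(s['eef_pos'].round(2),s['tcp_rot'].round(3),s['contact_force'].round(2),s['wrist_torque'].round(2)); optics.grab_frame('top')"
```

```text
[444.79 137.88 139.25] [ 3.141e+00 -1.000e-03  5.940e-01] [ 0.08 -0.31  7.55] [-0.24 -0.09  0.02]
[444.79 137.91 139.23] [ 3.141e+00 -1.000e-03  5.960e-01] [ 0.48 -2.83  6.63] [-0.42 -0.15  0.03]
[444.78 137.9  139.22] [ 3.141e+00 -1.000e-03  5.970e-01] [ 0.25 -1.5   6.38] [-0.43 -0.19 -0.02]
```

play_rows(dp=[[0, 0, 0], [0, 0, 0], [0, 0, 0]], rot=[[0, 0, 0.2], [0, 0, 0.4], [0, 0, 0.6]])

```text
clock: 12.62
eef_pos: [444.8, 137.8, 139.2]
tcp_rot: [3.14, -0.001, 0.533]
contact_force: [0.9, -5.3, 8.7]
opening: 0.121
grasp_force: 62.5
```

```bash
python3 -c "
from rig import telemetry,optics
from h import *
import cv2
for i in range(2): s=telemetry.sense(); print(s['eef_pos'].round(2),s['tcp_rot'].round(3),s['contact_force'].round(2),s['wrist_torque'].round(2)); optics.grab_frame('top')
wshot('w4')
im=cv2.imread('pics/w4.png'); cv2.imwrite('pics/w4c.png',cv2.resize(im[100:270,170:380],(740,600),interpolation=cv2.INTER_CUBIC))"
```

```text
[444.77 137.81 139.21] [ 3.14e+00 -1.00e-03  5.33e-01] [ 0.88 -5.34  8.66] [-0.95 -0.3   0.04]
[444.74 137.79 139.19] [ 3.141 -0.     0.532] [ 1.05 -1.97  6.88] [-0.42 -0.19 -0.02]
[444.7 137.9 139.2] [ 3.1406e+00 -5.0000e-04  5.3320e-01] [-0.25  0.82  6.94]
```

View pics/w4c.png

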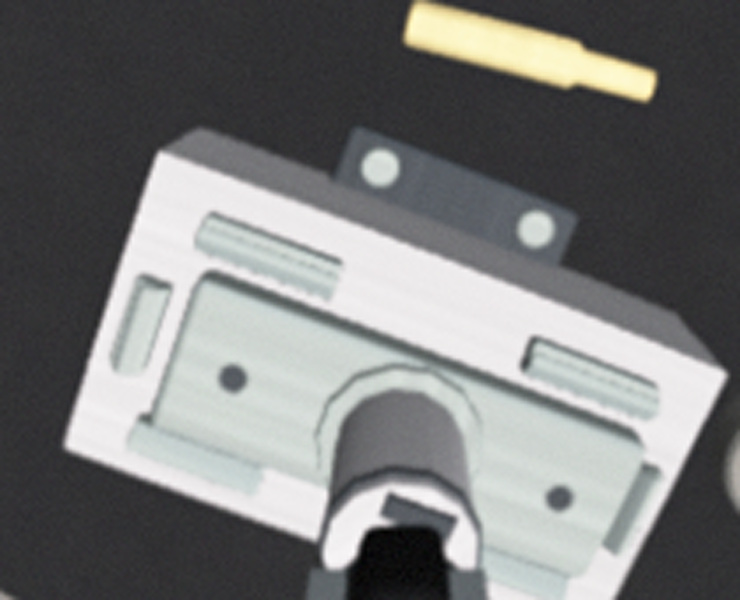

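The gauge is still flat in the nest, with the beam's far edge (205,272)→(640,440) parallel to the block's edge (160,152)→(725,375). Lock turn is about 1.19, so I'll release.

play_rows(dp=[[0, 0, 0], [0, 0, 0], [0, 0, 0], [0, 0, 0], [0, 0, 0]], rot=[[0, 0, 0], [0, 0, 0], [0, 0, 0], [0, 0, 0], [0, 0, 0]], fingers=0.6, grip_force=20)

```text
clock: 13.18
eef_pos: [444.0, 138.1, 138.6]
tcp_rot: [-3.141, 0.001, 0.534]
contact_force: [-0.7, 0.2, 0.6]
opening: 0.599
grasp_force: 0.0
```

play_rows(dp=[[0, 0, -0.2], [0, 0, -0.6], [0, 0, -1.2], [0, 0, -1.9], [0, 0, -2.5]], rot=[[0, 0, 0], [0, 0, 0], [0, 0, 0], [0, 0, 0], [0, 0, 0]])

```text
clock: 13.6
eef_pos: [444.2, 138.2, 240.8]
tcp_rot: [3.142, -0.0, 0.534]
contact_force: [0.6, -0.1, -0.1]
opening: 0.597
grasp_force: 0.0
```

Run:
```python
from h import *
import cv2
wshot('w5')
zk=139.2-118.5+140-0  # knob top height if the stem stayed
for z in (zk,190): print(z,wproj('w5',[444.6,138.2,z]))
g=cv2.imread('pics/w5.png'); u,v=wproj('w5',[444.6,138.2,zk]).astype(int)
h=g[v-40:v+80,u-40:u+40].max(2)
m=(g.min(2)>120).astype(np.uint8); n,l,s,c=cv2.connectedComponentsWithStats(m)
for i in range(1,n):
    if 8<s[i,4]<200 and abs(c[i]-[u,v]).max()<70: print(s[i],c[i])
```

```text
[444.2 138.2 240.8] [ 3.1416e+00 -2.0000e-04  5.3380e-01] [ 0.56 -0.14 -0.1 ]
160.7 [282.88827711 219.51064576]
190 [282.95242625 235.35831651]
[279 216  10  10  84] [283.67857143 220.5952381 ]
```

play_rows(dp=[[0, 0, 0], [0, 0, 0], [0, 0, 0], [0, 0, 0], [0, 0, 0]], rot=[[0, 0, 0], [0, 0, 0], [0, 0, 0], [0, 0, 0], [0, 0, 0]])

```text
clock: 14.07
eef_pos: [443.7, 138.0, 238.0]
tcp_rot: [-3.141, 0.002, 0.534]
contact_force: [0.3, 0.7, 0.1]
opening: 0.602
grasp_force: 0.0
```

Run:
```python
from h import *
import cv2
def dot(n,u,v):
    g=cv2.imread(f'pics/{n}.png').min(2).astype(float)[v-9:v+10,u-9:u+10]; w=np.clip(g-70,0,None); y,x=np.mgrid[v-9:v+10,u-9:u+10]
    return (w*x).sum()/w.sum(),(w*y).sum()/w.sum()
wshot('w6')
for n in('w5','w6'): print(dot(n,284,221))
# mouth-relative check of camera bias: same dot at known z=140 in w1
print(dot('w1',288,220), wproj('w1',[498.3,356.2,140]))
from rig import optics
f=optics.grab_frame("scene"); np.savez("scene2.npz",**f); im=f["color"].min(2)
u0=proj(f,[444.6,138.2,149.7]); u1=proj(f,[444.6,138.2,179]); print("scene exp locked/up",u0,u1)
g=f["color"].max(2); x,y=u0.astype(int); m=(g[y-25:y+25,x-15:x+15]<35); yy,xx=np.nonzero(m); print(np.mean(xx)+x-15,np.mean(yy)+y-25,len(yy))
```

```text
[443.7 138.  238. ] [-3.1411e+00  1.8000e-03  5.3380e-01] [0.34 0.66 0.05]
(np.float64(284.1138674614306), np.float64(220.5578541374474))
(np.float64(284.1532307692308), np.float64(221.09336263736265))
(np.float64(287.85009296560276), np.float64(219.7486829872947)) [288.52583196 219.26154804]
scene exp locked/up [242.40563745 183.51376804] [241.84883241 175.61596274]
246.8 177.8 40
```

```bash
python3 -c "
from rig import r
print(r.sign_off())"
```

```text
the job is handed in; nothing more can be done
None
```

The job is handed in. The gauge stands released in the nest with its foot about 2 mm into its spring on the bore bottom. The knob was turned clockwise to about 1.19 rad, and after release it stayed at its pressed height to within about 1 mm in the wrist view. A rough scene-camera check of that height was inconclusive.

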